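Spin the tachometer test wheel and stop its magnet at the sensor

TASK

Check the tachometer pick-up on the test stand: flick the flywheel counter-clockwise (seen from above) so that it spins freely, and let it run untouched for at least one full turn, carrying its magnet past the sensor. Then brake it with a fingertip so that it stops with the magnet right opposite the sensor, and take your hand away with the wheel standing still there. Do not take hold of the wheel, keep off the sensor bracket and do not disturb the battery pack, breadboard or screwdriver.

Things in the scene. Friction and masses are not known exactly. Their poses are not given: they have to be found in the camera images.
- stand: the test stand, stuck to the white desk: black rubber suction foot, 90 mm diameter, 24 mm high, under an 18 mm steel column and a dark bearing housing; all of it but the sensor bracket lies under the wheel. Origin on the desk on the wheel's vertical axis; z up; x points horizontally from the wheel's axis to the sensor.
- spindle (a joint): turn of the flywheel on its vertical ball bearing, rad, counter-clockwise from above positive, counting on over whole turns, no stops. 0, 6.283, 12.566...: magnet exactly opposite the sensor. Starts between -2.9 and -1.6. About 0.5 kg and very easy running: slows by only about 0.2 rad/s each second, so even a slow nudge sets it coasting; once still it stays.
- wheel: the flywheel: level aluminium disc, 140 mm diameter, 10 mm thick, six dark drillings 34 mm from the axis. One flat dark steel index arm, 12 mm wide and 8 mm thick (73 to 81 mm above the desk), sticks out of its edge, 70 to 96 mm from the axis, and ends in a round nickel magnet. Origin on the axis at the disc's underside (72 mm above the desk); z up; x points along the index arm and turns with it.
- wheel_top (a point): point on the wheel's axis at the height of the disc's flat top (82 mm above the desk). The top is bare and smooth from 18 to 69 mm from the axis (flat dark drillings and small screw heads up to 2 mm do not catch a finger); in the middle a hub of 34 mm diameter rises to 94 mm and its nut to 99 mm above the desk.
- index_arm (a point): middle of the index arm, 83 mm from the wheel's axis, 77 mm above the desk; turns with the wheel
- magnet (a point): the magnet at the tip of the index arm: 10 mm across, 96 mm from the wheel's axis, its end 100 mm from the axis, 77 mm above the desk. The hard arm bounces back off a finger held in its way; a finger laid on the flat top of the disc stops the wheel in a few hundredths of a second and carries it along if moved (a few newtons are plenty)
- mark (a point): the point beside the sensor where magnet stands when it is exactly opposite the sensor, 96 mm from the wheel's axis, 77 mm above the desk; does not turn with the wheel
- sensor: the sensor bracket, fixed to the stand: an aluminium bar 14 mm wide running out below the wheel (43 to 48 mm above the desk), with an upright leg carrying a small dark green circuit board and a black sensor facing the wheel. Upright part 18 mm wide, 107 to 122 mm from the wheel's axis, up to 95 mm above the desk (a plug on its back to 132 mm). Origin and axes as stand: the upright stands at +x.
- battery: chrome cylindrical battery pack, 33 mm diameter, 95 mm tall, standing loose about 175 mm from the wheel's axis; origin at the centre of its foot
- breadboard: yellow plastic breadboard, 165 x 55 x 9 mm (13 mm with chips, 20 mm over its tallest part), lying loose on the desk; origin at the centre of its underside, x along its length
- screwdriver: small black-handled screwdriver, 160 mm long, lying loose on the desk along its x axis
Not all that is in view belongs to the job. What is shaped like the stand but orange is not meant. Of the things that look like the battery, the larger one is meant.

How it is judged:
On the way, in this order (a step that is already met when the one before it is completed fails the run):
1. the flicked wheel spins counter-clockwise by itself, touched by nothing (velocity of joint spindle above 0.8 rad/s and contact force between anything else and wheel below 0.05 N), for 0.3 s.
2. still spinning untouched, it has made a full turn and carried the magnet past the sensor (value of joint spindle above 4.75 rad and velocity of joint spindle above 0.3 rad/s and contact force between anything else and wheel below 0.05 N), for 0.1 s.
3. after that turn a finger lies on the wheel to brake it (contact force between the fingers and wheel above 0.05 N and value of joint spindle above 4.75 rad).
At the end, for the whole second after the job is handed in: the wheel stands still (below 0.05 rad/s) with its magnet within 7 mm of the point opposite the sensor, after at least one free turn; battery pack, breadboard and screwdriver are where they were, within 12 mm, and the battery pack stands upright (horizontal distance between magnet and mark below 0.007 m and velocity of joint spindle between -0.05 and 0.05 rad/s and value of joint spindle above 4.75 rad and distance of each of battery, breadboard, screwdriver from where it was at the start of the episode below 0.012 m and angle between battery's own z axis and vertical below 0.2 rad); the robot touches nothing.
It fails at once if the wheel's index arm or hub is taken between the fingers ((horizontal distance between the grasp point and index_arm below 0.01 m and height (world z) of the grasp point below 0.097 m) or (horizontal distance between the grasp point and wheel_top below 0.012 m and height (world z) of the grasp point below 0.112 m)).
It fails at once if the sensor bracket is touched with more than 1 N (contact force between any of the fingers, the arm and sensor above 1 N).
It fails at once if the battery pack, breadboard or screwdriver is pushed, tipped or lifted (distance of any of battery, breadboard, screwdriver from where it was at the start of the episode above 0.012 m or angle between battery's own z axis and vertical above 0.2 rad).
It also fails if it takes over 45 s, if anything falls off the work surface, if the arm or the gripper's body presses on something with over 40 N, if the wrist force passes 120 N, or if a joint passes its speed limit or range.

ROBOT

A 6-joint arm with a two-finger parallel gripper is mounted at the origin on the work surface. World frame = base frame: x ahead of the robot, y to its left, z up, the work surface at z = 0. Lengths are in m, angles in rad, forces in N, time in s.
With the tool pointing down it reaches from about 0.25 to 0.725 m from the base axis. Payload 4 kg.
Tool frame: the origin (TCP) lies at the very end of the fingers, on their centre line; the grasp point (between the pads) lies 19 mm behind it; z points along the fingers, y is the line along which they close (so a half turn about z gives the same grasp; the last joint's range is limited). The gripper opens to 85 mm and grips with 20 to 120 N. Pads are 22 mm wide; open, the fingers measure 114 mm over their backs; the gripper's body (76 mm by 85 mm) begins 54 mm behind the grasp point. The pads swing forward as they close: fully open they stand 13 mm farther back than shut.
Start: joints at [-1.331, 0.241, 0.005, 1.335, 0, 1.571], TCP at [0.119, -0.486, 0.198] pointing down, gripper open.
Joint ranges: [-2.72, 2.72], [-1.05, 1.87], [-1.09, 1.28], [-1.99, 2.15], [-1.42, 1.44], [-3.14, 3.14]. Speed limits (rad/s): [2.79, 2.79, 3.14, 3.14, 3.14, 3.14].

INTERFACE

Orientations are given as a 3x3 rotation matrix whose columns are the frame's x, y, z axes.
In Python, from bench import r, cams gives the robot as it stands. The module is installed in compiled form; this text tells all that it offers.
- The arm moves only by the tool apply_moves, never from a script. Its arguments are lists of equal length, an entry for each row: "hand": the closure in counts, from 0 (fully open) to 255 (shut); "translation": the shift along the tool's x, y, z in m, a list of three; "dr": the turn, a rotation vector about the tool's x, y, z in degrees, a list of three. A call has exactly 5 rows; each row shifts and turns the commanded pose from where the row before left it, along the tool's axes as they then stand; what a row does not reach is not made up. A row lasts 1/8 s, in which the tool goes at most 62.5 mm and 10.7 degrees, less where a joint would pass 70% of its speed; a pose out of reach is approached as far as the arm can. A call is refused whole if a number of a shift passes 0.0625 or a number of a turn 10.7, either way. A call with a gripper value outside its range is refused whole. The fingers move at their own pace and stop on an object; "force" is the grip in N (left out, the last holds). Time passes only in rows, so rows that do not move let the fingers close, or fill a call up. It gives the time, the measured TCP pose, the force, the opening and the grip force at its end, in the units of the state.
- r.observe(): the state, without advancing time (a new reading comes with each control period).
- cams.camera(name): name is "scene" or "top" or "wrist"; returns a dict with "frame" (420x560x3 uint8, red, green, blue), "K" (3x3 intrinsics, pixels), "xyz" and "orientation" of the camera in the world; the wrist camera has in their place "tool_from_camera" (4x4, takes a point from camera to tool coordinates, whose origin is the TCP and whose axes are the flange's). Camera axes: x right, y down, z forward; pixel columns grow to the right and rows downward; lengths in m; the calibration is good to about 2 mm. A picture is of the moment at which its call begins: read the wrist's pose just before it. There is no depth.
- r.job_done(): hands the job in; it is judged then, once.
The state is a dict: "t": time; "joint_positions": joint angles; "dq": joint speeds; "effort": joint torques, N m; "ee_pos": TCP position; "orientation": TCP orientation; "force": force on the tool from outside, world axes, zero at the start; "moment": the same for the moment, N m; "finger_gap": opening from 0.0 (shut) to 1.0 (fully open); "finger_force": force on a finger pad.
Only numpy, scipy, OpenCV 4.12 (cv2) and the standard library are available. Lean on these libraries where they do the work, as an engineer would, in place of code of your own. Each camera call takes 0.05 s, during which the arm holds its last target. There are 200 camera calls.

## Working session

There is one attempt and no reset: what is moved stays moved. The work goes in short steps, Python scripts to look and compute and a tool call to move; the robot and the scene stay as the last step left them, time stands still between calls to the robot, and variables do not carry over. Pictures are saved under pics/ and viewed, at most 10 in all, crops included, and the job is handed in when it is done.

Besides the shell and the picture viewer there is one more tool, called after "Emit:" as name(argument=value, ...), one argument or row to a line, values as JSON. apply_moves: Moves the arm, as the interface text tells. Its arguments: {"type":"object","properties":{"hand":{"type":"array","items":{"type":"number"}},"translation":{"type":"array","items":{"type":"array","items":{"type":"number"}}},"dr":{"type":"array","items":{"type":"array","items":{"type":"number"}}},"force":{"type":"number"}},"required":["hand","translation","dr"]}

```bash
mkdir -p pics; cat > h.py <<'E'
import numpy as np, cv2
from bench import r, cams
def pix(c,p):
    R=np.array(c["orientation"]);q=R.T@(np.array(p,float)-np.array(c["xyz"]));u=np.array(c["K"])@q;return u[:2]/u[2]
def ray(c,uv,z):
    R=np.array(c["orientation"]);d=R@np.linalg.inv(np.array(c["K"]))@[uv[0],uv[1],1];o=np.array(c["xyz"]);return o+d*(z-o[2])/d[2]
def save(c,n,): cv2.imwrite(f"pics/{n}.png",c["frame"][:,:,::-1])
E
python3 - <<'E'
from h import *
s=r.observe();print(s["t"],s["ee_pos"],s["orientation"],s["force"])
a=cams.camera("top");b=cams.camera("scene")
for c in(a,b):print(c["K"],c["xyz"],c["orientation"])
save(a,"top");save(b,"scene")
E
```

```text
0.0 [ 0.11858055 -0.48501582  0.19751072] [[ 9.71382578e-01  2.37519744e-01 -5.08359509e-04]
 [ 2.37520288e-01 -9.71380459e-01  2.02887242e-03]
 [-1.19132351e-05 -2.09155702e-03 -9.99997813e-01]] [ 0.69218965 -0.91529131 -0.47822311]
[[397.03065911   0.         282.2278171 ]
 [  0.         397.03065911 209.63623156]
 [  0.           0.           1.        ]] [4.05652921e-01 7.85638089e-04 1.08424448e+00] [[-0.01552399 -0.98493682  0.17221633]
 [-0.99985944  0.01638253  0.003565  ]
 [-0.00633264 -0.17213678 -0.9850527 ]]
[[413.02206686   0.         279.74773117]
 [  0.         413.02206686 202.94797599]
 [  0.           0.           1.        ]] [ 0.98266913 -0.47361127  0.81394769] [[ 0.80807545  0.44610696 -0.38471112]
 [ 0.58906371 -0.61664055  0.52226275]
 [-0.00424343 -0.64864706 -0.76107751]]
```

View pics/top.png

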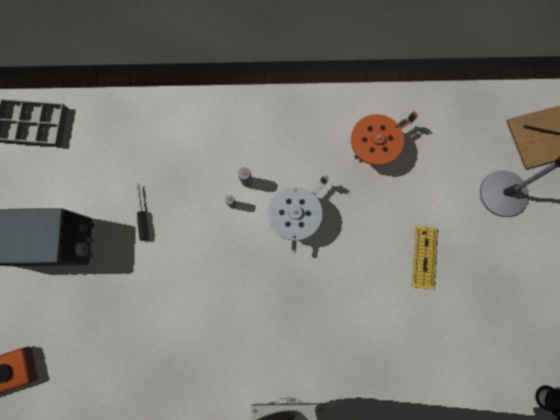

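View pics/scene.png

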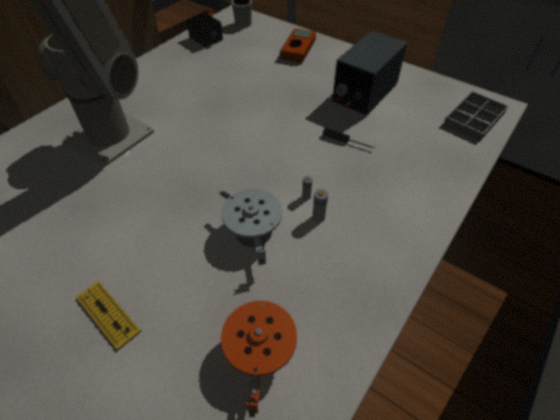

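The top view shows the silver wheel at about (296,213). Its index arm points down to (294,247) and the sensor is at (323,182). The batteries are at (244,175), the large one, and (230,201). The orange stand is the decoy.

```bash
python3 - <<'E'
from h import *
for n,(x,y,w,h) in(("top",(215,155,130,105)),("scene",(205,160,140,120))):
    c=cams.camera(n);f=c["frame"];g=f[y:y+h,x:x+w]
    cv2.imwrite(f"pics/{n}_c.png",cv2.resize(g[:,:,::-1],None,fx=5.5,fy=5,interpolation=cv2.INTER_CUBIC) if 0 else cv2.resize(g[:,:,::-1],None,fx=5,fy=5,interpolation=cv2.INTER_CUBIC))
    if n=="top":
        for uv in((296,213),): print("axis",ray(c,uv,.082))
        for nm,uv,z in(("hubnut",(296.5,212),.099),("arm tip",(294,250),.077),("sens",(324,180),.095),("bat top",(244,174),.095),("bat small",(230,200),.06),("bb",(426,258),.01),("sd",(143,215),.01)):print(nm,ray(c,uv,z).round(4))
E
```

```text
axis [ 0.57155404 -0.03068071  0.082     ]
hubnut [ 0.5713 -0.0315  0.099 ]
arm tip [ 0.4776 -0.0237  0.077 ]
sens [ 0.6539 -0.1038  0.095 ]
bat top [0.6732 0.1012 0.095 ]
bat small [0.6128 0.1416 0.06  ]
bb [ 0.4553 -0.379   0.01  ]
sd [0.5849 0.3872 0.01  ]
```

View pics/top_c.png

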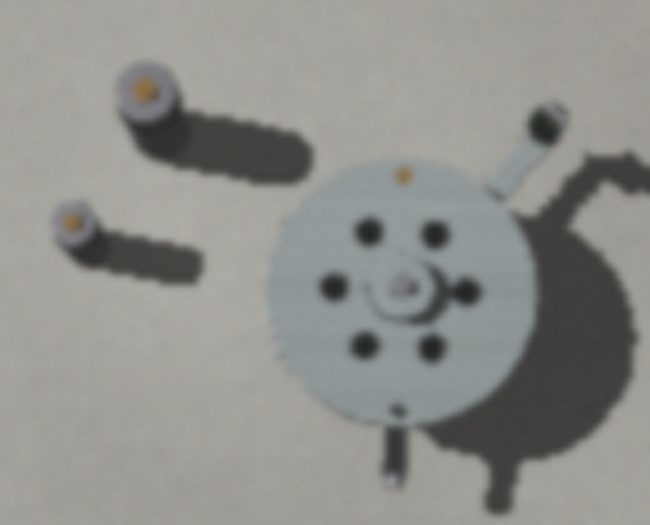

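View pics/scene_c.png

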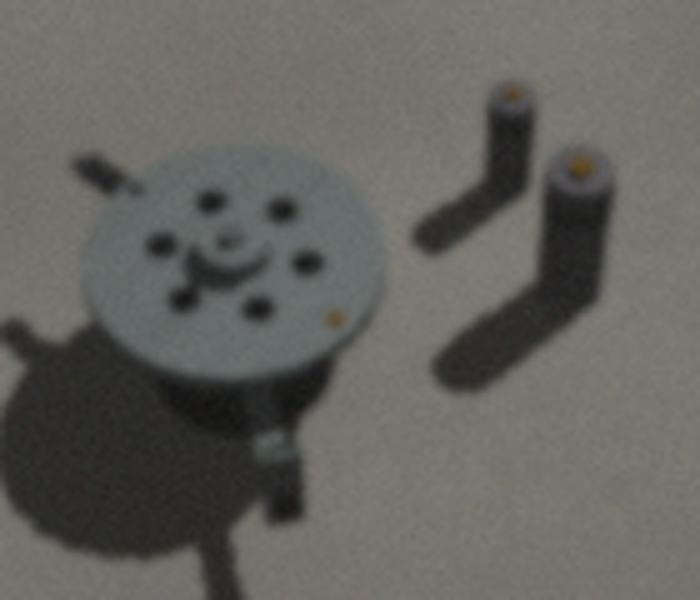

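Emit:
apply_moves(
  hand=[255,255,255,255,255],
  translation=[
    [0,0,0],
    [0,0,0],
    [0,0,0],
    [0,0,0],
    [0,0,0],
  ],
  dr=[
    [0,0,-7.6],
    [0,0,-7.6],
    [0,0,-7.6],
    [0,0,-7.6],
    [0,0,-7.6],
  ],
)

```text
t: 0.82
ee_pos: [0.1187, -0.4855, 0.1982]
orientation: [[0.616, 0.788, -0.0], [0.788, -0.616, 0.001], [0.0, -0.0, -1.0]]
force: [-0.2, -0.2, 0.1]
finger_gap: 0.001
finger_force: 0.0
```

Emit:
apply_moves(
  hand=[255,255,255,255,255],
  translation=[
    [0,0,0],
    [0,0,0],
    [0,0,0],
    [0,0,0],
    [0,0,0],
  ],
  dr=[
    [0,0,-7.6],
    [0,0,-7.6],
    [0,0,-7.6],
    [0,0,-7.6],
    [0,0,-7.8],
  ],
)

```text
t: 1.45
ee_pos: [0.1187, -0.4855, 0.1982]
orientation: [[-0.003, 1.0, -0.0], [1.0, 0.003, 0.001], [0.001, -0.0, -1.0]]
force: [-0.2, -0.4, -0.1]
finger_gap: 0.002
finger_force: 0.0
```

Emit:
apply_moves(
  hand=[255,255,255,255,255],
  translation=[
    [0.045,0.04,0],
    [0.045,0.04,0],
    [0.045,0.04,0],
    [0.045,0.04,0],
    [0.045,0.04,0],
  ],
  dr=[
    [0,0,0],
    [0,0,0],
    [0,0,0],
    [0,0,0],
    [0,0,0],
  ],
)

```text
t: 2.08
ee_pos: [0.32, -0.2594, 0.1985]
orientation: [[0.002, 1.0, 0.001], [1.0, -0.002, -0.0], [-0.0, 0.001, -1.0]]
force: [0.1, -1.0, -0.6]
finger_gap: -0.001
finger_force: 0.0
```

Emit:
apply_moves(
  hand=[255,255,255,255,255],
  translation=[
    [0.045,0.04,0],
    [0.045,0.04,0],
    [0.045,0.04,0],
    [0.045,0.03,0],
    [0.045,0.01,0],
  ],
  dr=[
    [0,0,0],
    [0,0,0],
    [0,0,0],
    [0,0,0],
    [0,0,0],
  ],
)

```text
t: 2.7
ee_pos: [0.4806, -0.0342, 0.1979]
orientation: [[0.0, 1.0, 0.0], [1.0, -0.0, -0.0], [-0.0, 0.0, -1.0]]
force: [0.1, -0.4, 0.2]
finger_gap: -0.004
finger_force: 0.0
```

```bash
cat >> h.py <<'E'
def wrist():
    s=r.observe();c=cams.camera("wrist");T=np.array(c["tool_from_camera"]);R=np.array(s["orientation"])
    c["orientation"]=R@T[:3,:3];c["xyz"]=R@T[:3,3]+np.array(s["ee_pos"]);return s,c
E
python3 - <<'E'
from h import *
s,c=wrist();save(c,"w1");print(s)
print(c["K"],c["xyz"],c["orientation"])
print("axis px",pix(c,(.571,-.0304,.082)),"mark",pix(c,(.571+.072,-.0304-.0635,.077)))
E
```

```text
{'t': 2.7, 'joint_positions': array([-7.10927378e-02,  2.04818833e-01, -4.22286901e-02,  1.32365226e+00,
        4.88431686e-06,  1.49996552e+00]), 'dq': array([ 0.75988639,  0.05718068,  0.06707144,  0.03022578, -0.00240764,
        0.75964825]), 'effort': array([-2.68995076e+00, -3.58762729e+01,  2.50634676e+01, -5.58349173e-03,
        3.80409672e-02, -6.13699313e-01]), 'ee_pos': array([ 0.48063032, -0.03422536,  0.19793227]), 'orientation': array([[ 2.61935036e-04,  9.99999961e-01,  9.66486329e-05],
       [ 9.99999966e-01, -2.61934845e-04, -1.98592914e-06],
       [-1.96061342e-06,  9.66491498e-05, -9.99999995e-01]]), 'force': array([ 0.07609178, -0.35648257,  0.19224215]), 'moment': array([-0.03429364,  0.01593284,  0.00756068]), 'finger_force': 0.0, 'finger_gap': -0.004447484553338923}
[[301.59171656   0.         282.75774519]
 [  0.         301.59171656 209.99585397]
 [  0.           0.           1.        ]] [0.48028971 0.04464484 0.37340637] [[ 9.99999506e-01 -4.72054531e-04 -8.74591185e-04]
 [-7.20016224e-04 -9.50694091e-01 -3.10129373e-01]
 [-6.85070695e-04  3.10129849e-01 -9.50693961e-01]]
axis px [374.13345743 190.83756426] mark [434.20849873 246.89159317]
```

View pics/w1.png

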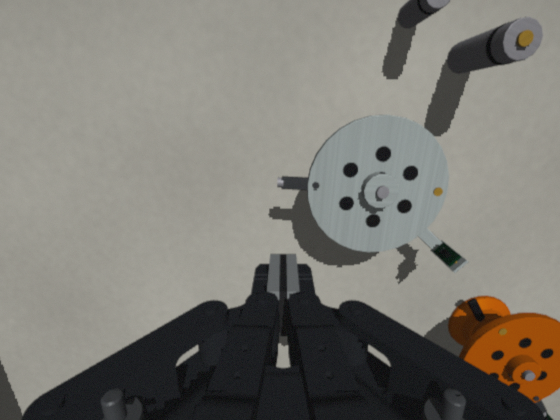

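The wheel is at about (378,183), with its index arm to the left ending near (282,182). The sensor board is at (449,252), and the hand is clear of everything. I'll take one settled measurement by mask.

```bash
cat >> h.py <<'E'
def disc(c,roi):
    x,y,w,h=roi;f=c["frame"][y:y+h,x:x+w].astype(int)
    m=((f[:,:,2]-f[:,:,0])>6).astype(np.uint8)&(f.sum(2)>300).astype(np.uint8)
    m=cv2.morphologyEx(m,cv2.MORPH_OPEN,np.ones((15,15)) if w>180 else np.ones((9,9)))
    k=max(cv2.findContours(m,0,1)[0],key=cv2.contourArea);return cv2.fitEllipse(cv2.convexHull(k)+np.array([x,y]))
E
python3 - <<'E'
from h import *
s,c=wrist();print(s["t"],s["ee_pos"],s["dq"][0])
s,c=wrist();print(s["t"],s["ee_pos"],s["dq"][0])
e=disc(c,(280,90,210,190));ax=ray(c,e[0],.082);print("wrist disc",e,ax, "diam", e[1][0]/301.6*(c["xyz"][2]-.082))
f=c["frame"].astype(int)[215:285,420:485];g=((f[:,:,1]-f[:,:,0]>4)&(f.sum(2)<170)).astype(np.uint8)
g=cv2.morphologyEx(g,cv2.MORPH_OPEN,np.ones((3,3)))
k=max(cv2.findContours(g,0,1)[0],key=cv2.contourArea);b=cv2.minAreaRect(k);uv=np.array(b[0])+[420,215]
p=ray(c,uv,.09);d=p-ax;print("board",b,uv,p,np.hypot(*d[:2]),np.degrees(np.arctan2(d[1],d[0])))
t=cams.camera("top");e=disc(t,(260,170,70,80));ax=ray(t,e[0],.082);print("top disc",e,ax,e[1][0]/397*1.0)
f=t["frame"].astype(int)[170:192,312:336];g=((f.sum(2)<210)).astype(np.uint8);yy,xx=np.nonzero(g);uv=(xx.mean()+312,yy.mean()+170);p=ray(t,uv,.095);d=p-ax;print(uv,p,np.hypot(*d[:2]),np.degrees(np.arctan2(d[1],d[0])),len(xx))
big=cv2.resize(c["frame"][170:290,360:490,::-1],None,fx=5,fy=5,interpolation=cv2.INTER_CUBIC);cv2.imwrite("pics/w2.png",big)
E
```

```text
2.75 [ 0.4808631  -0.0293964   0.19788203] -0.07410280914010445
2.8 [ 0.47996568 -0.03221239  0.19791979] -0.06991658653444364Traceback (most recent call last):
  File "<stdin>", line 4, in <module>
  File "h.py", line 15, in disc
    k=max(cv2.findContours(m,0,1)[0],key=cv2.contourArea);return cv2.fitEllipse(cv2.convexHull(k)+np.array([x,y]))
ValueError: max() iterable argument is empty
```

```bash
python3 - <<'E'
from h import *
s,c=wrist();print(s["t"],s["ee_pos"]);f=c["frame"]
print(f[140,340],f[220,400],f[100,300],f[200,430]);np.save("w.npy",f)
t=cams.camera("top");print(t["frame"][225,285],t["frame"][215,318],t["frame"][270,270])
e=[f[y,x] for x,y in((445,247),(450,255),(455,260),(430,236))];print(e)
big=cv2.resize(f[170:290,360:490,::-1],None,fx=5,fy=5,interpolation=cv2.INTER_CUBIC);cv2.imwrite("pics/w2.png",big)
E
```

```text
2.85 [ 0.47936364 -0.03416246  0.19796393]
[138 146 145] [145 152 151] [158 156 148] [146 153 153]
[140 139 131] [150 150 141] [164 163 156]
[array([17, 27, 21], dtype=uint8), array([24, 26, 26], dtype=uint8), array([15, 37, 25], dtype=uint8), array([140, 148, 147], dtype=uint8)]
```

View pics/w2.png

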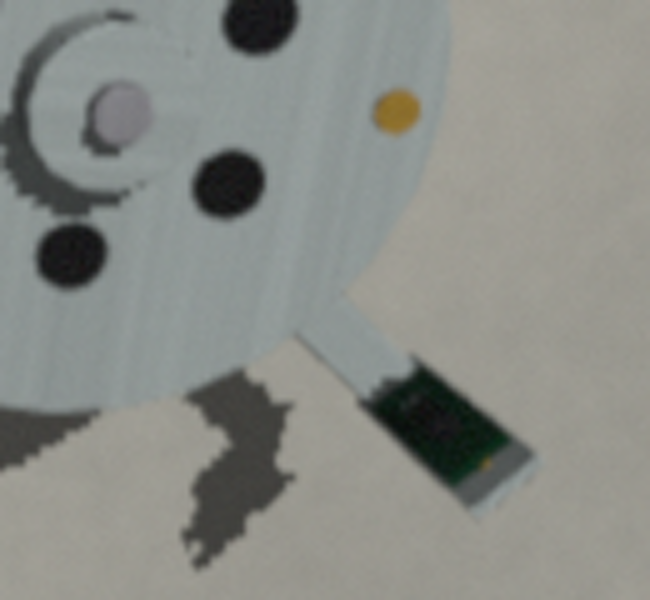

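The crop shows the bar leaving the disc at (322,310) in crop pixels and the upright's grey top at (498,477). Next I'll get the axis from a disc mask and the sensor direction from both points.

```bash
python3 - <<'E'
from h import *
s,c=wrist();print(s["t"],s["ee_pos"]);f=c["frame"].astype(int)
m=((f[:,:,2]-f[:,:,0])>0).astype(np.uint8)&(f.sum(2)>330).astype(np.uint8);m[:,:280]=0;m[290:]=0;m[:90]=0
m=cv2.morphologyEx(m,cv2.MORPH_CLOSE,np.ones((5,5)));m=cv2.morphologyEx(m,cv2.MORPH_OPEN,np.ones((25,25)))
k=max(cv2.findContours(m,0,1)[0],key=cv2.contourArea);e=cv2.fitEllipse(cv2.convexHull(k));ax=ray(c,e[0],.082)
print(e,ax,"diam",[np.linalg.norm(ray(c,(e[0][0]+i*e[1][0]/2,e[0][1]),.082)-ax)*2 for i in(1,-1)])
nut=ray(c,(360+122/5,170+112/5),.099);print("nut",nut)
# arm: outer edge tip; dark pixels left of the disc
g=(f.sum(2)<260).astype(np.uint8);g[:,:270]=0;g[:,308:]=0;g[:172]=0;g[196:]=0;yy,xx=np.nonzero(g);print("arm px",xx.mean(),yy.mean(),len(xx))
for n,uv,z in(("bar",(360+322/5,170+310/5),.048),("bar2",(360+390/5,170+378/5),.048),("top",(360+498/5,170+477/5),.095),("arm",(xx.mean(),yy.mean()),.079)):
    p=ray(c,uv,z);d=p-ax;print(n,p.round(4),np.hypot(*d[:2]).round(4),np.degrees(np.arctan2(d[1],d[0])).round(2))
E
```

```text
2.95 [ 0.47889217 -0.03622867  0.19817573]
((383.15380859375, 159.9684600830078), (92.24153900146484, 133.06910705566406), 89.13007354736328) [ 0.57505977 -0.00184071  0.082     ] diam [np.float64(0.08889666530047244), np.float64(0.0889375098841806)]
nut [ 0.57372545 -0.02965297  0.099     ]
arm px 297.19827586206895 182.66379310344828 348
bar [ 0.6428 -0.0907  0.048 ] 0.1117 -52.68
bar2 [ 0.6613 -0.108   0.048 ] 0.1368 -50.89
top [ 0.6608 -0.1086  0.095 ] 0.1369 -51.23
arm [ 0.4926 -0.0248  0.079 ] 0.0856 -164.41
```

Emit:
apply_moves(
  hand=[255,255,255,255,255],
  translation=[
    [0.023,0.023,0.03],
    [0.023,0.02,0.03],
    [0,0,0.03],
    [0,0,0.015],
    [0,0,0],
  ],
  dr=[
    [0,0,0],
    [0,0,0],
    [0,0,0],
    [0,0,0],
    [0,0,0],
  ],
)

```text
t: 3.62
ee_pos: [0.5211, 0.0087, 0.0927]
orientation: [[0.003, 1.0, -0.002], [1.0, -0.003, -0.0], [-0.0, -0.002, -1.0]]
force: [0.3, 0.3, -0.1]
finger_gap: -0.001
finger_force: 0.0
```

Emit:
apply_moves(
  hand=[255,255,255,255,255],
  translation=[
    [0,0,0],
    [0,0,0],
    [0,0,0],
    [0,0,0],
    [0,0,0],
  ],
  dr=[
    [0,0,0],
    [0,0,0],
    [0,0,0],
    [0,0,0],
    [0,0,0],
  ],
)

```text
t: 4.25
ee_pos: [0.5223, 0.0099, 0.0935]
orientation: [[0.001, 1.0, 0.0], [1.0, -0.001, -0.0], [-0.0, 0.0, -1.0]]
force: [-1.0, -0.2, 0.2]
finger_gap: -0.002
finger_force: 0.0
```

Emit:
apply_moves(
  hand=[255,255,255,255,255],
  translation=[
    [-0.015,0,0.006],
    [-0.015,0,0.004],
    [-0.015,0,0.004],
    [-0.015,0,-0.012],
    [-0.01,0,-0.03],
  ],
  dr=[
    [0,0,0],
    [0,0,0],
    [0,0,0],
    [0,0,0],
    [0,0,0],
  ],
)

```text
t: 4.88
ee_pos: [0.5209, -0.0615, 0.1211]
orientation: [[0.002, 1.0, -0.003], [1.0, -0.002, 0.0], [0.0, -0.003, -1.0]]
force: [-0.1, 0.4, 0.3]
finger_gap: 0.002
finger_force: 0.0
```

```bash
cat > ang.py <<'E'
from h import *
AX=np.array([.572,-.030])
def ang(n=1):
    for i in range(n):
        t0=r.observe()["t"];c=cams.camera("top");f=c["frame"].astype(int).sum(2)
        a=np.radians(np.arange(0,360,1.0));v=[]
        for R in(.076,.080,.084,.088,.092):
            uv=np.array([pix(c,(AX[0]+R*np.cos(q),AX[1]+R*np.sin(q),.080)) for q in a]).astype(np.float32)
            v.append(cv2.remap(f.astype(np.float32),uv[:,:1],uv[:,1:],1).ravel())
        v=np.array(v);out.append((t0,v));L=v.max(0);bad=L<330
        print(round(t0,2),np.nonzero(bad)[0].tolist() if bad.sum()<60 else (bad.sum(),int(L.argmin()),L.min()))
out=[]
E
python3 - <<'E'
from ang import *
ang(8)
E
```

```text
4.88 [328, 342]
4.92 [326, 340, 341]
4.97 [341]
5.03 [328, 342, 343]
5.08 [342, 343]
5.12 [328, 329, 330, 343]
5.17 [343, 344]
5.22 [343, 344]
```

```bash
python3 - <<'E'
from h import *
s,c=wrist();t=cams.camera("top");print(s["t"],s["ee_pos"])
A=c["frame"][60:360,200:500];B=cv2.resize(t["frame"][155:260,215:345],(372,300))
cv2.imwrite("pics/m1.png",np.hstack([A,B])[:,:,::-1])
E
```

```text
5.275 [ 0.52146544 -0.05988169  0.12062381]
```

View pics/m1.png

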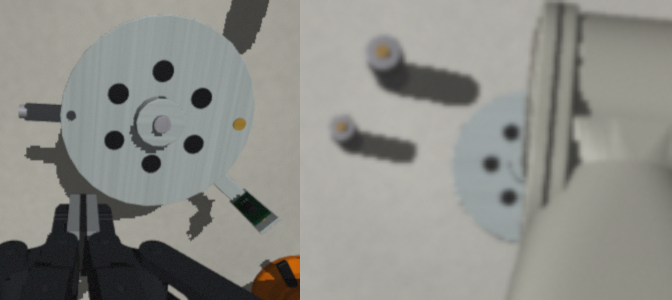

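The picture shows the robot arm blocking the top view. The index arm is unmoved, with its tip at (22,110) in the left half, so the finger passed just above the wheel. I'll go back and sweep a little deeper.

Emit:
apply_moves(
  hand=[255,255,255,255,255],
  translation=[
    [0.035,0,0],
    [0.035,0,0],
    [0,0,0.031],
    [0,0,0],
    [0,0,0],
  ],
  dr=[
    [0,0,0],
    [0,0,0],
    [0,0,0],
    [0,0,0],
    [0,0,0],
  ],
)

```text
t: 6.0
ee_pos: [0.5223, 0.0098, 0.0907]
orientation: [[0.001, 1.0, -0.0], [1.0, -0.001, -0.0], [-0.0, -0.0, -1.0]]
force: [-0.4, -0.2, -0.0]
finger_gap: 0.001
finger_force: 0.0
```

Emit:
apply_moves(
  hand=[255,255,255,255,255],
  translation=[
    [-0.015,0,0.006],
    [-0.015,0,0.005],
    [-0.015,0,0.0],
    [-0.016,0,-0.004],
    [-0.01,0,-0.04],
  ],
  dr=[
    [0,0,0],
    [0,0,0],
    [0,0,0],
    [0,0,0],
    [0,0,0],
  ],
)

```text
t: 6.62
ee_pos: [0.5197, -0.0626, 0.1215]
orientation: [[0.003, 1.0, -0.007], [1.0, -0.003, 0.001], [0.001, -0.007, -1.0]]
force: [1.0, 0.4, 0.8]
finger_gap: 0.002
finger_force: 0.0
```

```bash
cat > wa.py <<'E'
from h import *
AX=np.array([.5735,-.0298])
def wang(verbose=True):
    s,c=wrist();f=c["frame"].astype(np.float32).sum(2);a=np.arange(0,360,1.0)
    # bright-minus test: the hole ring gives phase mod 60, the arm ring the whole angle
    def ring(R,z):
        uv=np.array([pix(c,(AX[0]+R*np.cos(q),AX[1]+R*np.sin(q),z)) for q in np.radians(a)]).astype(np.float32)
        return cv2.remap(f,uv[:,:1],uv[:,1:],1,borderValue=999).ravel()
    h=ring(.034,.082);d=np.nonzero(h<150)[0]
    ph=np.degrees(np.angle(np.exp(6j*np.radians(d)).sum()))/6 if len(d) else None
    L=np.max([ring(R,.081) for R in(.076,.080,.084,.088)],0)
    arm=np.nonzero(L<250)[0]
    return s["t"],s["ee_pos"].round(4),ph,len(d),arm.tolist(),c
if __name__=="__main__":
    for i in range(8):
        o=wang();print(o[0],o[1] if i%4==0 else "",o[2:5])
E
python3 wa.py
```

```text
6.625 [ 0.5197 -0.0626  0.1215] (np.float64(26.914088657979377), 135, [45, 46, 47, 48, 49, 50, 51, 52, 53, 54, 55, 56, 57, 172, 173, 174, 175, 176, 177, 178, 179, 196, 197, 198, 199, 200, 223, 241, 242, 243, 244, 245, 246, 247, 248, 249, 300, 301, 302, 303])
6.675  (np.float64(26.90529919956731), 131, [43, 44, 45, 46, 47, 48, 49, 50, 51, 52, 53, 54, 55, 56, 172, 173, 174, 175, 176, 177, 178, 197, 198, 199, 200, 201, 222, 223, 224, 225, 226, 227, 228, 234, 235, 236, 245, 246, 247, 248, 249, 250, 251, 252, 253, 300, 301, 302, 303, 304, 305])
6.725  (np.float64(26.9958737004262), 134, [43, 44, 45, 46, 47, 48, 49, 50, 51, 52, 53, 54, 55, 172, 173, 174, 175, 176, 177, 178, 197, 198, 199, 200, 223, 224, 225, 226, 227, 235, 246, 247, 248, 249, 250, 251, 252, 253, 300, 301, 302, 303, 304, 305])
6.775  (np.float64(27.090803986207387), 133, [44, 45, 46, 47, 48, 49, 50, 51, 52, 53, 54, 55, 56, 172, 173, 174, 175, 176, 177, 178, 196, 197, 198, 199, 200, 225, 226, 234, 245, 246, 247, 248, 249, 250, 251, 252, 253, 300, 301, 302, 303, 304, 305])
6.825 [ 0.5232 -0.0622  0.1247] (np.float64(26.995873
[... 235 characters left out ...]
.090803986207387), 133, [44, 45, 46, 47, 48, 49, 50, 51, 52, 53, 54, 55, 56, 172, 173, 174, 175, 176, 177, 178, 195, 196, 197, 198, 199, 200, 223, 232, 243, 244, 245, 246, 247, 248, 249, 250, 251, 299, 300, 301, 302, 303, 304])
6.925  (np.float64(26.914088657979377), 135, [45, 46, 47, 48, 49, 50, 51, 52, 53, 54, 55, 56, 57, 172, 173, 174, 175, 176, 177, 178, 196, 197, 198, 199, 201, 231, 243, 244, 245, 246, 247, 248, 249, 250, 251, 300, 301, 302, 303, 304])
6.975  (np.float64(26.90529919956731), 133, [45, 46, 47, 48, 49, 50, 51, 52, 53, 54, 55, 56, 172, 173, 174, 175, 176, 177, 178, 195, 196, 197, 198, 199, 200, 223, 231, 243, 244, 245, 246, 247, 248, 249, 250, 251, 300, 301, 302, 303, 304])
```

The wheel is still unmoved, so I'll find the contact height by pressing straight down.

Emit:
apply_moves(
  hand=[255,255,255,255,255],
  translation=[
    [0.035,0,0],
    [0.035,0,0],
    [0,0,0.032],
    [0,0,0.007],
    [0,0,0],
  ],
  dr=[
    [0,0,0],
    [0,0,0],
    [0,0,0],
    [0,0,0],
    [0,0,0],
  ],
)

```text
t: 7.65
ee_pos: [0.5215, 0.0088, 0.0837]
orientation: [[0.001, 1.0, -0.002], [1.0, -0.001, -0.0], [-0.0, -0.002, -1.0]]
force: [0.5, -0.1, 0.8]
finger_gap: -0.001
finger_force: 0.0
```

Emit:
apply_moves(
  hand=[255,255,255,255,255],
  translation=[
    [0,0,0.002],
    [0,0,0.001],
    [0,0,0],
    [0,0,0],
    [0,0,0],
  ],
  dr=[
    [0,0,0],
    [0,0,0],
    [0,0,0],
    [0,0,0],
    [0,0,0],
  ],
)

```text
t: 8.28
ee_pos: [0.5224, 0.0088, 0.0816]
orientation: [[0.001, 1.0, 0.0], [1.0, -0.001, 0.0], [0.0, 0.0, -1.0]]
force: [0.0, -0.3, 0.7]
finger_gap: 0.001
finger_force: 0.0
```

Emit:
apply_moves(
  hand=[255,255,255,255,255],
  translation=[
    [0,0,0.001],
    [0,0,0.001],
    [0,0,0],
    [0,0,0],
    [0,0,0],
  ],
  dr=[
    [0,0,0],
    [0,0,0],
    [0,0,0],
    [0,0,0],
    [0,0,0],
  ],
)

```text
t: 8.9
ee_pos: [0.5223, 0.0089, 0.0794]
orientation: [[0.001, 1.0, -0.0], [1.0, -0.001, 0.0], [0.0, -0.0, -1.0]]
force: [0.3, -0.1, 0.4]
finger_gap: -0.002
finger_force: 0.0
```

Emit:
apply_moves(
  hand=[255,255,255,255,255],
  translation=[
    [0,0,0.001],
    [0,0,0],
    [0,0,0],
    [0,0,0],
    [0,0,0],
  ],
  dr=[
    [0,0,0],
    [0,0,0],
    [0,0,0],
    [0,0,0],
    [0,0,0],
  ],
)

```text
t: 9.52
ee_pos: [0.5223, 0.0089, 0.0784]
orientation: [[0.001, 1.0, 0.0], [1.0, -0.001, -0.0], [-0.0, 0.0, -1.0]]
force: [1.4, 0.1, 1.2]
finger_gap: 0.0
finger_force: 0.0
```

```bash
python3 - <<'E'
from wa import *
o=wang();print(o[:4],r.observe()["force"]);s=cams.camera("scene")["frame"][150:290,190:370]
f=o[5]["frame"][100:400,150:450]
cv2.imwrite("pics/m2.png",np.hstack([f,cv2.resize(s,(386,300))])[:,:,::-1])
E
```

```text
(9.525, array([0.5223, 0.0089, 0.0784]), np.float64(26.14111289679762), 246) [-0.23071441 -0.20686215 -0.19972689]
```

View pics/m2.png

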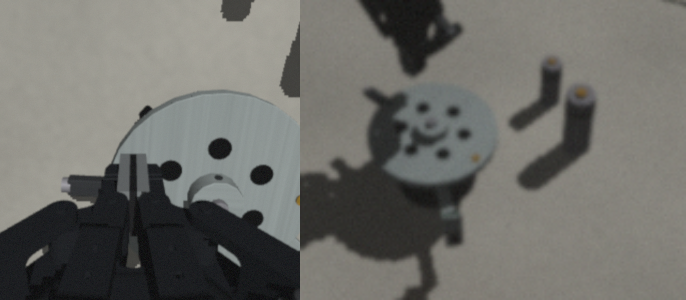

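```bash
python3 - <<'E'
from h import *
s,c=wrist();S=cams.camera("scene");p=np.array(s["ee_pos"])
for n,C in(("wrist",c),("scene",S)):
    for q in(p,p+[0,0,.013],p+[0,0,.03],(.572,-.03,.082),(.522,.009,.082)):
        print(n,np.round(q,3),pix(C,q).round(1), ((pix(C,q)-[150,100]) if n=="wrist" else (pix(C,q)-[190,150])*2.14+[300,0]).round(0))
E
```

```text
wrist [0.522 0.009 0.078] [283.6 242.4] [134. 142.]
wrist [0.522 0.009 0.091] [283.6 251.4] [134. 151.]
wrist [0.522 0.009 0.108] [283.7 265.3] [134. 165.]
wrist [ 0.572 -0.03   0.082] [358.6 298.4] [209. 198.]
wrist [0.522 0.009 0.082] [283.1 244.6] [133. 145.]
scene [0.522 0.009 0.078] [244.4 192.2] [416.  90.]
scene [0.522 0.009 0.091] [244.  188.5] [416.  82.]
scene [0.522 0.009 0.108] [243.5 183.6] [414.  72.]
scene [ 0.572 -0.03   0.082] [250.3 210.8] [429. 130.]
scene [0.522 0.009 0.082] [244.2 191.1] [416.  88.]
```

The fingertips show about 15 mm short of the nominal TCP in both views, so real contact will come lower. I'll move slightly inward and keep descending in small steps while watching the force.

Emit:
apply_moves(
  hand=[255,255,255,255,255],
  translation=[
    [-0.009,0,0.001],
    [0,0,0.002],
    [0,0,0.002],
    [0,0,0.001],
    [0,0,0],
  ],
  dr=[
    [0,0,0],
    [0,0,0],
    [0,0,0],
    [0,0,0],
    [0,0,0],
  ],
)

```text
t: 10.35
ee_pos: [0.5222, -0.0, 0.0723]
orientation: [[0.001, 1.0, -0.0], [1.0, -0.001, 0.0], [0.0, -0.0, -1.0]]
force: [-0.3, 0.1, 0.1]
finger_gap: 0.003
finger_force: 0.0
```

Emit:
apply_moves(
  hand=[255,255,255,255,255],
  translation=[
    [0,0,0.001],
    [0,0,0.001],
    [0,0,0.001],
    [0,0,0],
    [0,0,0],
  ],
  dr=[
    [0,0,0],
    [0,0,0],
    [0,0,0],
    [0,0,0],
    [0,0,0],
  ],
)

```text
t: 10.98
ee_pos: [0.5223, -0.0001, 0.0694]
orientation: [[0.001, 1.0, -0.0], [1.0, -0.001, -0.0], [-0.0, -0.0, -1.0]]
force: [-0.0, 0.5, -0.2]
finger_gap: -0.004
finger_force: 0.0
```

Emit:
apply_moves(
  hand=[255,255,255,255,255],
  translation=[
    [0,0,0.001],
    [0,0,0.001],
    [0,0,0.001],
    [0,0,0],
    [0,0,0],
  ],
  dr=[
    [0,0,0],
    [0,0,0],
    [0,0,0],
    [0,0,0],
    [0,0,0],
  ],
)

```text
t: 11.6
ee_pos: [0.5223, -0.0001, 0.0664]
orientation: [[0.001, 1.0, -0.0], [1.0, -0.001, -0.0], [-0.0, -0.0, -1.0]]
force: [-0.1, -0.1, 0.9]
finger_gap: -0.002
finger_force: 0.0
```

```bash
python3 - <<'E'
from wa import *
o=wang();print(o[:4],r.observe()["force"]);s=cams.camera("scene")["frame"][150:250,210:310]
f=o[5]["frame"][130:330,180:400]
cv2.imwrite("pics/m3.png",np.hstack([cv2.resize(f,(440,400)),cv2.resize(s,(360,400))])[:,:,::-1])
E
```

```text
(11.6, array([ 5.223e-01, -1.000e-04,  6.640e-02]), np.float64(25.187457073678598), 240) [-0.23500903 -0.24069768  0.21074588]
```

View pics/m3.png

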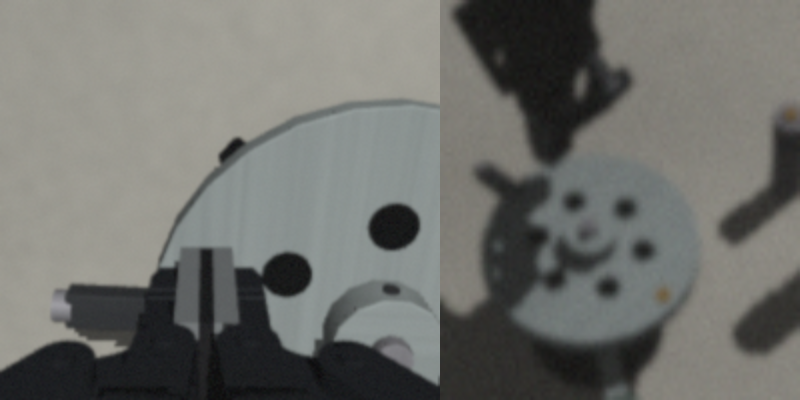

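```bash
python3 - <<'E'
from h import *
s,c=wrist();S=cams.camera("scene")
def dr(c,uv):
    d=np.array(c["orientation"])@np.linalg.inv(np.array(c["K"]))@[*uv,1];return np.array(c["xyz"]),d/np.linalg.norm(d)
o1,d1=dr(c,(283.5,254));o2,d2=dr(S,(240.6,190.5))
A=np.c_[d1,-d2];k=np.linalg.lstsq(A,o2-o1,rcond=None)[0];a,b=o1+k[0]*d1,o2+k[1]*d2;print(a,b,np.linalg.norm(a-b))
for z in(.066,.075,.082,.09): print(z,pix(c,(.522,.011,z)).round(1),pix(c,(.522,-.0,z)).round(1),pix(S,(.522,0,z)).round(1),ray(c,(283.5,254),z).round(4),ray(S,(240.6,190.5),z).round(4))
print(np.array(c["tool_from_camera"]).round(4))
E
```

```text
[0.52221803 0.00261518 0.08837616] [0.51853421 0.00055953 0.08939067] 0.00433883031922481
0.066 [283.1 225.7] [283.1 241.9] [242.3 197.8] [ 0.5222 -0.0085  0.066 ] [0.5036 0.0159 0.066 ]
0.075 [283.1 231.2] [283.1 248. ] [242.  195.3] [ 0.5222 -0.004   0.075 ] [0.5093 0.01   0.075 ]
0.082 [283.1 235.8] [283.1 253.2] [241.8 193.4] [ 5.222e-01 -5.000e-04  8.200e-02] [0.5138 0.0054 0.082 ]
0.09 [283.1 241.5] [283.1 259.5] [241.6 191.1] [0.5222 0.0034 0.09  ] [5.189e-01 2.000e-04 9.000e-02]
[[-5.000e-04 -9.507e-01 -3.101e-01  7.890e-02]
 [ 1.000e+00 -2.000e-04 -9.000e-04 -3.000e-04]
 [ 8.000e-04 -3.101e-01  9.507e-01 -1.755e-01]
 [ 0.000e+00  0.000e+00  0.000e+00  1.000e+00]]
```

The pads end at crop (207,248), and two views put the tip about 20 mm above the nominal TCP. Contact should be a few mm further down, so I'll continue.

Emit:
apply_moves(
  hand=[255,255,255,255,255],
  translation=[
    [0,0,0.001],
    [0,0,0.001],
    [0,0,0.001],
    [0,0,0],
    [0,0,0],
  ],
  dr=[
    [0,0,0],
    [0,0,0],
    [0,0,0],
    [0,0,0],
    [0,0,0],
  ],
)

```text
t: 12.42
ee_pos: [0.5223, -0.0001, 0.0634]
orientation: [[0.001, 1.0, 0.0], [1.0, -0.001, -0.0], [-0.0, 0.0, -1.0]]
force: [0.7, 0.1, 0.1]
finger_gap: -0.002
finger_force: 0.0
```

Emit:
apply_moves(
  hand=[255,255,255,255,255],
  translation=[
    [0,0,0.001],
    [0,0,0.001],
    [0,0,0],
    [0,0,0],
    [0,0,0],
  ],
  dr=[
    [0,0,0],
    [0,0,0],
    [0,0,0],
    [0,0,0],
    [0,0,0],
  ],
)

```text
t: 13.05
ee_pos: [0.5223, -0.0001, 0.0614]
orientation: [[0.001, 1.0, 0.0], [1.0, -0.001, -0.0], [-0.0, 0.0, -1.0]]
force: [-0.3, -0.2, 0.1]
finger_gap: 0.004
finger_force: 0.0
```

Emit:
apply_moves(
  hand=[255,255,255,255,255],
  translation=[
    [0,0,0.001],
    [0,0,0.001],
    [0,0,0],
    [0,0,0],
    [0,0,0],
  ],
  dr=[
    [0,0,0],
    [0,0,0],
    [0,0,0],
    [0,0,0],
    [0,0,0],
  ],
)

```text
t: 13.68
ee_pos: [0.5223, -0.0001, 0.0594]
orientation: [[0.001, 1.0, 0.0], [1.0, -0.001, 0.0], [0.0, 0.0, -1.0]]
force: [0.0, 0.3, -0.6]
finger_gap: 0.002
finger_force: 0.0
```

Emit:
apply_moves(
  hand=[255,255,255,255,255],
  translation=[
    [0,0,0.001],
    [0,0,0.001],
    [0,0,0.001],
    [0,0,0],
    [0,0,0],
  ],
  dr=[
    [0,0,0],
    [0,0,0],
    [0,0,0],
    [0,0,0],
    [0,0,0],
  ],
)

```text
t: 14.3
ee_pos: [0.5223, -0.0001, 0.0564]
orientation: [[0.001, 1.0, 0.0], [1.0, -0.001, 0.0], [0.0, 0.0, -1.0]]
force: [0.3, -0.0, 1.1]
finger_gap: -0.002
finger_force: 0.0
```

```bash
python3 - <<'E'
from wa import *
o=wang();print(o[:4],r.observe()["force"]);s=cams.camera("scene")["frame"][150:250,210:310]
f=o[5]["frame"][130:330,180:400]
cv2.imwrite("pics/m4.png",np.hstack([cv2.resize(f,(440,400)),cv2.resize(s,(360,400))])[:,:,::-1])
E
```

```text
(14.3, array([ 5.223e-01, -1.000e-04,  5.640e-02]), np.float64(24.4184959013502), 236) [-0.75226219 -0.60460446  0.09155671]
```

View pics/m4.png

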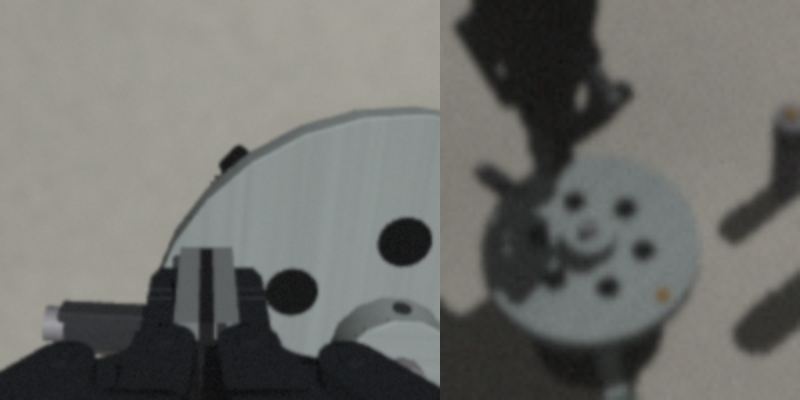

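The last picture shows the tip almost on the disc: in the right half the finger end is at (545,175) and meets its shadow. I'll go down 1 mm per row.

Emit:
apply_moves(
  hand=[255,255,255,255,255],
  translation=[
    [0,0,0.001],
    [0,0,0.001],
    [0,0,0],
    [0,0,0],
    [0,0,0],
  ],
  dr=[
    [0,0,0],
    [0,0,0],
    [0,0,0],
    [0,0,0],
    [0,0,0],
  ],
)

```text
t: 15.02
ee_pos: [0.5223, -0.0001, 0.0544]
orientation: [[0.001, 1.0, 0.0], [1.0, -0.001, 0.0], [0.0, 0.0, -1.0]]
force: [0.2, -0.3, 0.2]
finger_gap: 0.001
finger_force: 0.0
```

Emit:
apply_moves(
  hand=[255,255,255,255,255],
  translation=[
    [0,0,0.001],
    [0,0,0.001],
    [0,0,0.0],
    [0,0,0],
    [0,0,0],
  ],
  dr=[
    [0,0,0],
    [0,0,0],
    [0,0,0],
    [0,0,0],
    [0,0,0],
  ],
)

```text
t: 15.65
ee_pos: [0.5223, -0.0001, 0.0524]
orientation: [[0.001, 1.0, 0.0], [1.0, -0.001, 0.0], [0.0, 0.0, -1.0]]
force: [-0.8, 1.3, 0.1]
finger_gap: -0.001
finger_force: 0.0
```

Emit:
apply_moves(
  hand=[255,255,255,255,255],
  translation=[
    [0,0,0.002],
    [0,0,0.001],
    [0,0,0.001],
    [0,0,0],
    [0,0,0],
  ],
  dr=[
    [0,0,0],
    [0,0,0],
    [0,0,0],
    [0,0,0],
    [0,0,0],
  ],
)

```text
t: 16.27
ee_pos: [0.5224, 0.0002, 0.0492]
orientation: [[0.001, 1.0, 0.001], [1.0, -0.001, 0.001], [0.001, 0.001, -1.0]]
force: [-2.4, 0.5, 5.7]
finger_gap: 0.002
finger_force: 2.6
```

Emit:
apply_moves(
  hand=[255,255,255,255,255],
  translation=[
    [0,0,0.001],
    [0,0,0.001],
    [0,0,0.001],
    [0,0,0],
    [0,0,0],
  ],
  dr=[
    [0,0,0],
    [0,0,0],
    [0,0,0],
    [0,0,0],
    [0,0,0],
  ],
)

```text
t: 16.9
ee_pos: [0.5229, 0.0009, 0.049]
orientation: [[0.001, 1.0, 0.003], [1.0, -0.001, 0.002], [0.002, 0.003, -1.0]]
force: [-6.9, 2.0, 21.6]
finger_gap: 0.001
finger_force: 11.0
```

Contact is at TCP z ≈ 0.049, with a stiffness of about 6 N/mm. Now the flick from contact: ease the load, drag tangentially, then lift while moving.

Emit:
apply_moves(
  hand=[255,255,255,255,255],
  translation=[
    [-0.008,0,-0.002],
    [-0.016,0,0],
    [-0.016,0,0],
    [-0.014,0,-0.03],
    [0,0,-0.055],
  ],
  dr=[
    [0,0,0],
    [0,0,0],
    [0,0,0],
    [0,0,0],
    [0,0,0],
  ],
)

```text
t: 17.52
ee_pos: [0.52, -0.0552, 0.1309]
orientation: [[0.003, 1.0, -0.006], [1.0, -0.003, 0.0], [0.0, -0.006, -1.0]]
force: [1.8, 0.2, 0.5]
finger_gap: -0.008
finger_force: 0.0
```

```bash
cat > wa2.py <<'E'
from wa import *
def run(n):
    T=[];P=[]
    for i in range(n):
        o=wang();T.append(o[0]);P.append(np.nan if o[2] is None else o[2])
        if i%3==0: print(round(o[0],3),o[1],None if o[2] is None else round(o[2],1),o[3],o[4])
    P=np.array(P);u=np.unwrap(np.radians(P*6))/6;k=np.polyfit(np.array(T)-T[-1],u,1)
    print("w",k[0],"t",T[-1],"phase deg",np.degrees(k[1]),np.degrees(u).round(1))
if __name__=="__main__":
    import sys;run(int(sys.argv[1]))
E
python3 wa2.py 7
```

```text
17.525 [ 0.52   -0.0552  0.1309] -20.3 131 [44, 45, 46, 47, 48, 49, 50, 51, 52, 53, 54, 55, 56, 230, 242, 243, 244, 245, 246, 247, 248, 249, 250, 251, 252, 300, 301, 302, 303, 304]
17.675 [ 0.525  -0.0549  0.1356] -1.2 130 [43, 44, 45, 46, 47, 48, 49, 50, 51, 52, 53, 54, 55, 246, 247, 248, 249, 250, 251, 252, 253, 254, 255, 256, 265, 266, 267, 268, 269, 270, 271, 272, 301, 302, 303, 304, 305]
17.825 [ 0.5213 -0.0541  0.1312] 17.8 131 [44, 45, 46, 47, 48, 49, 50, 51, 52, 53, 54, 55, 56, 243, 244, 245, 246, 247, 248, 249, 250, 265, 266, 267, 268, 285, 286, 287, 288, 289, 290, 291, 292, 300, 301, 302, 303, 304, 305]
w 2.2131876882415575 t 17.825 phase deg 17.818077774296366 [-20.3 -13.9  -7.5  -1.2   5.2  11.5  17.8]
```

Emit:
apply_moves(
  hand=[255,255,255,255,255],
  translation=[
    [0.01,0,0],
    [0.01,0,0],
    [0,0,0],
    [0,0,0],
    [0,0,0],
  ],
  dr=[
    [0,0,0],
    [0,0,0],
    [0,0,0],
    [0,0,0],
    [0,0,0],
  ],
)

```text
t: 18.5
ee_pos: [0.5223, -0.0342, 0.1324]
orientation: [[0.001, 1.0, 0.0], [1.0, -0.001, -0.0], [-0.0, 0.0, -1.0]]
force: [0.0, 0.8, -0.4]
finger_gap: -0.003
finger_force: 0.0
```

Emit:
apply_moves(
  hand=[255,255,255,255,255],
  translation=[
    [0,0,0],
    [0,0,0],
    [0,0,0],
    [0,0,0],
    [0,0,0],
  ],
  dr=[
    [0,0,0],
    [0,0,0],
    [0,0,0],
    [0,0,0],
    [0,0,0],
  ],
)

```text
t: 19.12
ee_pos: [0.5222, -0.0341, 0.1324]
orientation: [[0.001, 1.0, -0.0], [1.0, -0.001, -0.0], [-0.0, -0.0, -1.0]]
force: [0.0, -0.1, 0.3]
finger_gap: -0.001
finger_force: 0.0
```

Emit:
apply_moves(
  hand=[255,255,255,255,255],
  translation=[
    [0,0,0],
    [0,0,0],
    [0,0,0],
    [0,0,0],
    [0,0,0],
  ],
  dr=[
    [0,0,0],
    [0,0,0],
    [0,0,0],
    [0,0,0],
    [0,0,0],
  ],
)

```text
t: 19.75
ee_pos: [0.5222, -0.0341, 0.1324]
orientation: [[0.001, 1.0, -0.0], [1.0, -0.001, 0.0], [0.0, -0.0, -1.0]]
force: [-0.7, 0.2, -0.3]
finger_gap: 0.0
finger_force: 0.0
```

```bash
python3 wa2.py 7
```

```text
19.75 [ 0.5222 -0.0341  0.1324] -7.3 131 [46, 47, 48, 49, 50, 51, 52, 53, 54, 55, 56, 138, 139, 140, 141, 142, 143, 144, 242, 243, 244, 245, 246, 247, 248, 249, 250, 251, 252, 253, 303, 304, 305]
19.9 [ 0.5223 -0.0341  0.1324] 7.2 130 [46, 47, 48, 49, 50, 51, 52, 53, 54, 55, 56, 152, 153, 154, 155, 156, 157, 158, 159, 176, 177, 178, 179, 242, 243, 244, 245, 246, 247, 248, 249, 250, 251, 252, 253, 303, 304, 305]
20.05 [ 0.5222 -0.0341  0.1324] 21.7 132 [46, 47, 48, 49, 50, 51, 52, 53, 54, 55, 56, 166, 167, 168, 169, 170, 171, 172, 173, 187, 188, 189, 190, 191, 192, 242, 243, 244, 245, 246, 247, 248, 249, 250, 251, 252, 253, 303, 304, 305]
w 1.677619183617034 t 20.05 phase deg 21.61073380648657 [-7.3 -2.3  2.4  7.2 11.9 16.8 21.7]
```

Emit:
apply_moves(
  hand=[255,255,255,255,255],
  translation=[
    [0,0,0.03],
    [0,0,0.03],
    [0,0,0.015],
    [0,0,0.003],
    [0,0,0],
  ],
  dr=[
    [0,0,0],
    [0,0,0],
    [0,0,0],
    [0,0,0],
    [0,0,0],
  ],
)

```text
t: 20.72
ee_pos: [0.5229, -0.0342, 0.0551]
orientation: [[0.001, 1.0, 0.001], [1.0, -0.001, -0.0], [-0.0, 0.001, -1.0]]
force: [-0.0, -0.6, -0.1]
finger_gap: -0.0
finger_force: 0.0
```

Emit:
apply_moves(
  hand=[255,255,255,255,255],
  translation=[
    [0,0,0],
    [0,0,0],
    [0,0,0.001],
    [0,0,0.001],
    [0,0,0.001],
  ],
  dr=[
    [0,0,0],
    [0,0,0],
    [0,0,0],
    [0,0,0],
    [0,0,0],
  ],
)

```text
t: 21.35
ee_pos: [0.5222, -0.0341, 0.0513]
orientation: [[0.001, 1.0, -0.0], [1.0, -0.001, 0.0], [0.0, -0.0, -1.0]]
force: [0.0, -0.3, 0.3]
finger_gap: -0.002
finger_force: 0.0
```

Emit:
apply_moves(
  hand=[255,255,255,255,255],
  translation=[
    [0,0,0],
    [0,0,0],
    [0,0,0],
    [0,0,0.005],
    [0,0,0],
  ],
  dr=[
    [0,0,0],
    [0,0,0],
    [0,0,0],
    [0,0,0],
    [0,0,0],
  ],
)

```text
t: 21.98
ee_pos: [0.523, -0.0345, 0.0491]
orientation: [[0.001, 1.0, 0.003], [1.0, -0.001, -0.001], [-0.001, 0.003, -1.0]]
force: [-5.6, -0.2, 16.1]
finger_gap: 0.001
finger_force: 8.2
```

```bash
cat > see.py <<'E'
from h import *
# magnet/arm seen low: hole centres within the visible part of the wrist image
def holes():
    s,c=wrist();f=c["frame"].astype(int);out=[]
    m=(f.sum(2)<150).astype(np.uint8)
    n,l,st,ce=cv2.connectedComponentsWithStats(m)
    for i in range(1,n):
        p=ray(c,ce[i],.082)[:2]-[.573,-.0298];R=np.hypot(*p)
        if abs(R-.034)<.004 and st[i][4]<900 and st[i][4]>60: out.append((round(np.degrees(np.arctan2(p[1],p[0])),1),round(R,4),st[i][4]))
    print(s["t"],s["ee_pos"].round(4),s["force"].round(1),out);return s,c
if __name__=="__main__":
    for i in range(2): holes()
E
python3 see.py
```

```text
21.975 [ 0.523  -0.0345  0.0491] [-5.6 -0.2 16.1] [(np.float64(103.1), np.float64(0.0358), np.int32(624)), (np.float64(47.1), np.float64(0.0365), np.int32(594)), (np.float64(161.7), np.float64(0.0334), np.int32(534)), (np.float64(-9.8), np.float64(0.0348), np.int32(486))]
22.025 [ 0.523  -0.0344  0.0491] [-4.5 -0.2 17.1] [(np.float64(103.1), np.float64(0.0359), np.int32(623)), (np.float64(47.1), np.float64(0.0365), np.int32(595)), (np.float64(161.7), np.float64(0.0334), np.int32(532)), (np.float64(-9.8), np.float64(0.0348), np.int32(485))]
```

The wheel stands still near the mark. I'll lift straight off, then measure its angle against the sensor.

Emit:
apply_moves(
  hand=[255,255,255,255,255],
  translation=[
    [0,0,-0.005],
    [0,0,-0.03],
    [0,0,-0.047],
    [0,0,0],
    [0,0,0],
  ],
  dr=[
    [0,0,0],
    [0,0,0],
    [0,0,0],
    [0,0,0],
    [0,0,0],
  ],
)

```text
t: 22.7
ee_pos: [0.522, -0.0341, 0.1279]
orientation: [[0.001, 1.0, -0.0], [1.0, -0.001, 0.0], [0.0, -0.0, -1.0]]
force: [-0.7, -0.4, 0.3]
finger_gap: -0.001
finger_force: 0.0
```

```bash
cat > fin.py <<'E'
from h import *
s,c=wrist();f=c["frame"].astype(int)
m=(f.sum(2)<150).astype(np.uint8);n,l,st,ce=cv2.connectedComponentsWithStats(m)
P=[]
for i in range(1,n):
    p=ray(c,ce[i],.082)[:2];R=np.hypot(*(p-[.573,-.03]))
    if abs(R-.034)<.006 and 80<st[i][4]<900:P.append(p)
P=np.array(P);A=np.c_[2*P,np.ones(len(P))];q=np.linalg.lstsq(A,(P**2).sum(1),rcond=None)[0];C=q[:2];R=np.sqrt(q[2]+C@C)
th=np.degrees(np.arctan2(*(P-C).T[::-1]));ph=np.degrees(np.angle(np.exp(6j*np.radians(th)).sum()))/6
print(s["t"],"holes",len(P),"centre",C,"R",R,"phase",ph,"arm mod60",(ph+30)%60-60)
a=np.arange(-70,-15,.5)
for Rr,z in((.074,.081),(.078,.081),(.083,.081),(.088,.081),(.093,.081),(.098,.081),(.108,.095),(.113,.095),(.118,.095)):
    uv=np.array([pix(c,(C[0]+Rr*np.cos(t),C[1]+Rr*np.sin(t),z)) for t in np.radians(a)]).astype(np.float32)
    v=cv2.remap(c["frame"].astype(np.float32).sum(2),uv[:,:1],uv[:,1:],1).ravel()
    print(Rr,z,v[::4].astype(int).tolist(), "dark mid",a[v<220].mean().round(1) if (v<220).any() else None,a[v<220][[0,-1]] if (v<220).any() else "")
E
python3 fin.py; python3 fin.py | head -1
```

```text
22.7 holes 6 centre [ 0.57417465 -0.02757794] R 0.03401229637737108 phase -14.68306593803139 arm mod60 -44.68306593803139
0.074 0.081 [196, 190, 405, 451, 451, 314, 186, 187, 193, 205, 430, 162, 159, 162, 161, 265, 431, 448, 449, 458, 463, 461, 464, 467, 464, 463, 460, 468] dark mid -52.7 [-70.  -40.5]
0.078 0.081 [194, 204, 435, 455, 453, 415, 193, 192, 191, 186, 212, 161, 162, 156, 161, 314, 431, 452, 450, 453, 463, 463, 459, 460, 458, 461, 462, 463] dark mid -51.8 [-70.  -40.5]
0.083 0.081 [397, 455, 282, 200, 192, 188, 189, 191, 200, 437, 455, 179, 166, 162, 163, 389, 439, 451, 460, 454, 456, 462, 457, 461, 460, 461, 461, 460] dark mid -53.3 [-64.5 -41. ]
0.088 0.081 [454, 449, 203, 190, 191, 191, 191, 208, 456, 452, 456, 211, 163, 155, 164, 402, 438, 416, 451, 452, 453, 453, 451, 453, 461, 463, 460, 453] dark mid -54.1 [-66. -41.]
0.093 0.081 [443, 248, 189, 187, 189, 188, 195, 296, 447, 449, 455, 240, 160, 185, 166, 111, 199, 243, 459, 459, 453, 452, 457, 457, 457, 459, 455, 458] dark mid -51.9 [-67.5 -36.5]
0.098 0.081 [374, 267, 190, 192, 402, 445, 444, 451, 441, 444, 447, 438, 285, 398, 266, 106, 61, 334, 451, 454, 455, 453, 449, 451, 449, 452, 454, 453] dark mid -51.5 [-67.5 -36.5]
0.108 0.095 [86, 91, 84, 176, 446, 448, 444, 443, 444, 444, 448, 450, 401, 66, 74, 66, 75, 450, 450, 457, 451, 448, 447, 449, 449, 444, 445, 445] dark mid -52.8 [-70.  -37.5]
0.113 0.095 [97, 85, 94, 92, 293, 436, 445, 443, 439, 441, 443, 443, 380, 248, 256, 251, 243, 447, 451, 445, 444, 449, 448, 446, 446, 444, 447, 449] dark mid -66.2 [-70.  -62.5]
0.118 0.095 [91, 87, 83, 82, 89, 419, 433, 439, 443, 439, 444, 446, 347, 336, 349, 347, 322, 448, 447, 445, 453, 445, 442, 449, 447, 455, 450, 451] dark mid -65.5 [-70. -61.]
22.75 holes 6 centre [ 0.57417561 -0.027543  ] R 0.03398473108373098 phase -14.590920306329643 arm mod60 -44.59092030632964
```

The wheel is still. The arm is at −44.6° and the sensor at −41.9°, so the magnet is about 4.5 mm short. I'll lay the finger on again and carry the wheel about 2.5 mm counter-clockwise.

Emit:
apply_moves(
  hand=[255,255,255,255,255],
  translation=[
    [0,0,0.03],
    [0,0,0.03],
    [0,0,0.014],
    [0,0,0],
    [0,0,0],
  ],
  dr=[
    [0,0,0],
    [0,0,0],
    [0,0,0],
    [0,0,0],
    [0,0,0],
  ],
)

```text
t: 23.42
ee_pos: [0.523, -0.0342, 0.0552]
orientation: [[0.001, 1.0, 0.001], [1.0, -0.001, -0.0], [-0.0, 0.001, -1.0]]
force: [0.7, 0.4, -0.3]
finger_gap: 0.0
finger_force: 0.0
```

Emit:
apply_moves(
  hand=[255,255,255,255,255],
  translation=[
    [0,0,0.003],
    [0,0,0.003],
    [0,0,0.001],
    [0,0,0],
    [0,0,0],
  ],
  dr=[
    [0,0,0],
    [0,0,0],
    [0,0,0],
    [0,0,0],
    [0,0,0],
  ],
)

```text
t: 24.05
ee_pos: [0.523, -0.0343, 0.0491]
orientation: [[0.001, 1.0, 0.002], [1.0, -0.001, -0.0], [-0.0, 0.002, -1.0]]
force: [-2.6, -0.8, 8.7]
finger_gap: -0.002
finger_force: 4.2
```

Emit:
apply_moves(
  hand=[255,255,255,255,255],
  translation=[
    [-0.0008,0,0],
    [-0.0009,0,0],
    [-0.0008,0,0],
    [0,0,0],
    [0,0,0],
  ],
  dr=[
    [0,0,0],
    [0,0,0],
    [0,0,0],
    [0,0,0],
    [0,0,0],
  ],
)

```text
t: 24.68
ee_pos: [0.5235, -0.0367, 0.0491]
orientation: [[0.001, 1.0, 0.003], [1.0, -0.001, -0.0], [-0.0, 0.003, -1.0]]
force: [-0.5, 0.6, 7.4]
finger_gap: -0.001
finger_force: 3.6
```

Emit:
apply_moves(
  hand=[255,255,255,255,255],
  translation=[
    [0,0,-0.005],
    [0,0,-0.03],
    [0,0,-0.045],
    [0,0,0],
    [0,0,0],
  ],
  dr=[
    [0,0,0],
    [0,0,0],
    [0,0,0],
    [0,0,0],
    [0,0,0],
  ],
)

```text
t: 25.3
ee_pos: [0.5219, -0.0366, 0.1271]
orientation: [[0.001, 1.0, -0.0], [1.0, -0.001, 0.0], [0.0, -0.0, -1.0]]
force: [0.3, -0.1, -0.7]
finger_gap: -0.001
finger_force: 0.0
```

```bash
python3 fin.py | head -1; for i in 1 2 3; do python3 fin.py | head -1; done
```

```text
25.3 holes 6 centre [ 0.57422705 -0.02759856] R 0.03402282430735982 phase -12.352681190702356 arm mod60 -42.352681190702356
25.35 holes 6 centre [ 0.57422066 -0.02754171] R 0.03401568221617475 phase -12.354047847721693 arm mod60 -42.354047847721695
25.4 holes 6 centre [ 0.57417997 -0.02753081] R 0.0339974953210276 phase -12.398166119985076 arm mod60 -42.39816611998508
25.45 holes 6 centre [ 0.57424804 -0.02754091] R 0.03403566322441243 phase -12.400327892661345 arm mod60 -42.400327892661345
```

The arm is now at −42.4° against the sensor at −41.9° (under 1 mm), the wheel is still, and the hand is clear. Handing in.

```bash
python3 -c "
from bench import r
print(r.job_done())"
```

```text
the job is handed in; nothing more can be done
None
```

The job is handed in, with no verdict shown: the flywheel spun counter-clockwise untouched for more than a full turn, was braked by a fingertip and nudged once, and now stands still with the magnet about 1 mm from the mark by camera and the hand clear.

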